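# Wind the solar blind up to its limit stop

## Task

Pull the steel locking pin out of the solar blind's gearbox and put it in the shallow black tray. Then take the crank by its upright handle and wind it clockwise, steadily round and round, until the brass block on the rail has come up firmly against the sprung limit plunger, pressing it in a little, but do not force it further. Let go of the crank with the block still pressed against the plunger. The silver battery pack that lies on the red board stays where it is.

Things in the scene. Friction and masses are not known exactly. Their poses are not given: they have to be found in the camera images.
- rig: Solar-blind demonstrator, fixed: red base board 250 (x) x 425 (y) x 12 mm, origin on the crank's axis at table height, z up, y along the board. Round the origin stands a grey gearbox 150 x 150 mm, top 57 mm above the table. Two slat banks at y 110 to 295 mm reach at most 155 mm above the table. A rail runs along y at x = 100 mm.
- crank_axis (a point): Point on the vertical axis of the crank, 108 mm above the table, level with the middle of the handle. The steel crank arm is 16 mm wide, 67 to 75 mm above the table; the hub (radius 11 mm) ends at 83 mm. The crank stays where it is left: its friction asks for a push of about 3.3 N at the handle.
- grip_mid (a point): Middle of the crank handle: upright black cylinder 24 mm across, 52 mm tall (78 to 130 mm above the table; this point at 108 mm), 60 mm from the crank axis. It spins freely on its spindle, so the hand that holds it need not turn as it goes round.
- crank (a joint): Crank angle, rad, growing clockwise seen from above; the handle lies in the direction of rig's +x turned clockwise by this value. Starts within 0.4 of 0. Each rad moves the brass block 10 mm and tilts the slats up. The limit is met between 7.3 and 12.7 rad (1.2 to 2 turns), differently each time: it must be felt.
- traveller: Brass block, 30 mm cube, on the rail; origin under its centre. Moves along the board's +y until it meets the limit plunger, a 12 mm steel pin in an aluminium stop, sprung at about 8 N per mm: from touch, each 0.1 rad of crank adds 5 to 8 N between them, and each 10 N adds 1.7 N of push at the handle. Firm is 2 to 6 N above the free-running push; above 7 N strains it. Friction keeps up to 20 N.
- pin_head (a point): Centre of the head of the locking pin, which stands upright: aluminium head 16 mm across, 26 mm tall (this point 95 mm above the table at the start) on a steel shank 8 mm across, 42 mm long, its lower 17 mm in a 10 mm hole in the gearbox top, 50 mm from the crank axis, where it blocks the arm. 68 mm long in all, about 40 g. Lift it 20 mm or more to free it.
- pin_mid (a point): Middle of the pin's length, on its axis, 21 mm below pin_head towards the shank's foot.
- tray: Shallow open black tray, 110 (x) x 140 (y) mm outside, 28 mm high, wall and floor 4 mm, fixed; origin under its centre. The other, higher grey bin (90 x 90 x 50 mm, with a divider) is not the one; the two swap places.
- battery: Silver battery pack 40 x 120 x 10 mm lying on the red base board, origin under its centre. To be left alone.

How it is judged:
On the way, in this order (a step that is already met when the one before it is completed fails the run):
1. the locking pin lies in the black tray, let go (x of pin_mid in the frame of tray between -0.055 and 0.055 m and y of pin_mid in the frame of tray between -0.07 and 0.07 m and z of pin_mid in the frame of tray below 0.06 m and contact force between the fingers and pin below 0.1 N and linear speed of pin below 0.05 m/s), for 0.2 s.
2. the crank is wound until the brass block presses on the limit plunger (value of joint crank above 5 rad and contact force between traveller and anything else above 8 N), for 0.1 s.
At the end, for the whole second after the job is handed in: The pin lies at rest within the black tray (its middle inside the outline, less than 60 mm above its underside); the crank has been wound and stands still; the brass block presses on the limit plunger with more than 7 N (and less than 45 N) with the robot off the crank (x of pin_mid in the frame of tray between -0.055 and 0.055 m and y of pin_mid in the frame of tray between -0.07 and 0.07 m and z of pin_mid in the frame of tray below 0.06 m and linear speed of pin below 0.02 m/s and contact force between traveller and anything else between 7 and 45 N and value of joint crank above 5 rad and velocity of joint crank between -0.05 and 0.05 rad/s); the robot touches nothing.
It fails at once if the brass block is forced against the limit plunger with more than 45 N (contact force between traveller and anything else above 45 N).
It fails at once if a bystander (battery pack) is shoved about (distance of battery from where it was at the start of the episode above 0.03 m).
It also fails if it takes over 72 s, if anything falls off the work surface, if the arm or the gripper's body presses on something with over 40 N, if the wrist force passes 120 N, or if a joint passes its speed limit or range.

## Robot

A 7-joint arm with a two-finger parallel gripper is mounted at the origin on the work surface. World frame = base frame: x ahead of the robot, y to its left, z up, the work surface at z = 0. Lengths are in m, angles in rad, forces in N, time in s.
With the tool pointing down it reaches from about 0.425 to 0.875 m from the base axis. Payload 4.7 kg.
Tool frame: the origin (TCP) lies midway between the tips of the shut fingers; the grasp point (between the pads) lies 19 mm behind it (ctrl.grip_depth is the distance from the TCP to the grasp point, in m); z points along the fingers, y is the direction in which the jaws open and shut (so a half turn about z gives the same grasp; the last joint's range is limited). The gripper opens to 87 mm and grips with 3 to 60 N. Pads are 19 mm wide; open, the fingers measure 117 mm over their backs; the gripper's body (75 mm by 190 mm) begins 51 mm behind the grasp point.
Start: joints at [1.134, 0.321, -0.07, 1.45, 0.023, 1.371, -0.057], TCP at [0.283, -0.585, 0.223] pointing down, gripper open.
Joint ranges: [-2.86, 2.86], [-0.3, 2.09], [-1.38, 1.24], [0.06, 2.45], [-1.56, 4.7], [0.09, 2.05], [-2.69, 2.69]. Speed limits (rad/s): [2.57, 2.57, 3.14, 3.14, 3.14, 3.14, 3.14].

## Interface

Orientations are given as a rotation vector (axis times angle).
In Python, from bench import ctrl gives the robot as it stands. The module is installed in compiled form; this text tells all that it offers.
- The arm moves only by the shell command python3 -m inch 'ROWS' [FORCE]. ROWS is JSON, a list of rows, each a list of 5 numbers: the opening, from -1 (shut) to 1 (fully open), so that 0 is half open, then the shift along the tool's x, y, z in mm, then the turn about the tool's z in rad. In form: [[fingers, tx, ty, tz, twist], ...]. A call has 1 to 5 rows; each row shifts and turns the pose as measured when the row begins, along the tool's axes as they then stand; what a row does not reach is not made up. A row lasts 1/8 s, in which the tool goes at most 62.5 mm and 10.7 degrees, less where a joint would pass 70% of its speed; a pose out of reach is approached as far as the arm can. A call is refused whole if a number of a shift passes 62.5 or a number of a turn 0.188, either way. A call with a gripper value outside its range is refused whole. The fingers move at their own pace and stop on an object; FORCE is the grip in N (left out, the last holds). Time passes only in rows, so rows that do not move let the fingers close. It gives the time, the measured TCP pose, the force and the opening at its end, in the units of the state.
- ctrl.get_state(): the state, without advancing time (a new reading comes with each control period).
- ctrl.get_image(name): name is "side" or "top" or "wrist"; returns a dict with "color" (420x560x3 uint8, red, green, blue), "range_z" (420x560 float32, m along the optical axis (not along the pixel's ray), 0 where there is no reading), "K" (3x3 intrinsics, pixels), "distortion" ([k1, k2, p1, p2, k3] as OpenCV has them; the pictures are not rectified), "R" (3x3) and "t" (3): a world point X has camera coordinates R X + t. Camera axes: x right, y down, z forward; pixel columns grow to the right and rows downward; lengths in m; the calibration is good to about 2 mm. A picture is of the moment at which its call begins.
- ctrl.close_job(): hands the job in, once; it reports no verdict.
The state is a dict: "time": time; "joint_positions": joint angles; "qd": joint speeds; "joint_torque": joint torques, N m; "position": TCP position; "tool_rot": TCP orientation; "ft_force": force on the tool from outside, world axes, zero at the start; "torque": the same for the moment, N m; "grip_width": opening from 0.0 (shut) to 1.0 (fully open).
Only numpy, scipy, OpenCV 4.12 (cv2) and the standard library are available. Lean on these libraries where they do the work, as an engineer would, in place of code of your own. Each camera call takes 0.05 s, during which the arm holds its last target. There are 200 camera calls.

## Working session

There is one attempt and no reset: what is moved stays moved. The work goes in short steps, Python scripts to look and compute and a shell command to move; the robot and the scene stay as the last step left them, time stands still between calls to the robot, and variables do not carry over. Pictures are saved under pics/ and viewed, about 8 in all and at most 12, crops included, and the job is handed in when it is done.

```bash
mkdir -p pics
cat > h.py <<'E'
import numpy as np, cv2
from bench import ctrl
from scipy.spatial.transform import Rotation as Ro
def snap(n,f=None):
    im=ctrl.get_image(n)
    if f: cv2.imwrite('pics/'+f,im['color'][:,:,::-1])
    return im
def ray(im,uv):
    p=cv2.undistortPoints(np.array([[uv]],float),im['K'],np.array(im['distortion']))[0,0]
    R=np.array(im['R']);t=np.array(im['t'])
    return -R.T@t, R.T@np.array([p[0],p[1],1.])
def onz(im,uv,z):
    o,d=ray(im,uv); return o+d*(z-o[2])/d[2]
def cloud(im):
    h,w=im['range_z'].shape
    u,v=np.meshgrid(np.arange(w),np.arange(h))
    p=cv2.undistortPoints(np.stack([u.ravel(),v.ravel()],1).astype(float)[:,None],im['K'],np.array(im['distortion']))[:,0]
    z=im['range_z'].ravel()
    P=np.c_[p*z[:,None],z]
    X=(P-np.array(im['t']))@np.array(im['R'])
    X[z==0]=np.nan
    return X.reshape(h,w,3)
def tool(d):
    "world shift (m) -> tool mm"
    s=ctrl.get_state(); return Ro.from_rotvec(s['tool_rot']).inv().apply(d)*1000
E
python3 - <<'E'
from h import *
a=snap('top','top1.png');b=snap('side','side1.png')
for i in(a,b): print(i['K'][0][0],-np.array(i['R']).T@i['t'],i['range_z'].min(),i['range_z'].max())
cv2.imwrite('pics/both.png',cv2.resize(np.hstack([a['color'],b['color']])[:,:,::-1],(800,300)))
print(ctrl.get_state(),ctrl.grip_depth)
E
```

```text
500.66218211702545 [ 0.33048595 -0.05456181  1.17343799] 0.0 2.2172437
449.4222941469627 [0.34680622 0.54997785 0.63915669] 0.0 3.0822728
{'time': 0.1, 'joint_positions': array([ 1.13411258,  0.32173132, -0.07007947,  1.4515274 ,  0.02260271,
        1.37078821, -0.05689294]), 'qd': array([-4.76005753e-06, -3.02484748e-03, -7.98993688e-04, -1.35563292e-03,
       -1.09294359e-04, -4.41342612e-04,  8.06340950e-04]), 'joint_torque': array([-1.04958883e-04, -4.92573524e+01, -4.05606637e-01, -3.13403535e+01,
       -6.41554850e-02,  3.94345319e-02,  3.83309555e-05]), 'position': array([ 0.28293035, -0.58466015,  0.22159509]), 'tool_rot': array([-3.06055970e+00, -7.01797184e-01,  7.30926399e-04]), 'ft_force': array([ 0.90396475,  0.45400573, -0.22842123]), 'torque': array([ 0.00847667,  0.01365851, -0.01904576]), 'grip_width': 0.9984678611333786} 0.0187
```

View pics/top1.png

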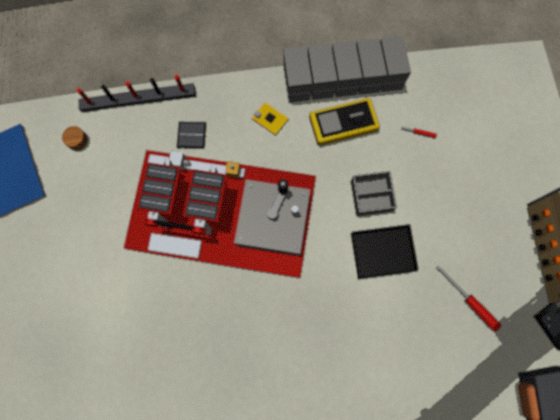

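View pics/side1.png

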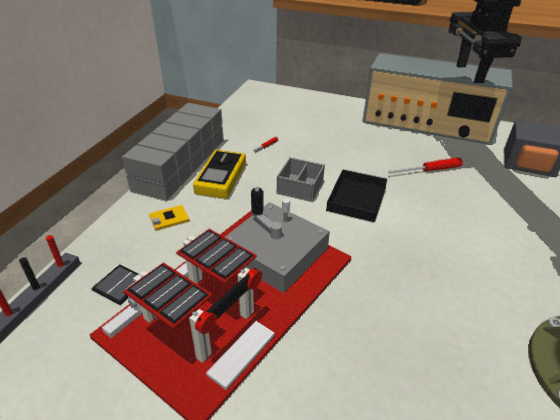

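The top view shows the handle top at (283,186), pin head at (295,210), hub near (273,215), black tray around (384,251), and battery at (174,246). The side view agrees: handle (257,200), pin (286,208).

Run:
```python
from h import *
a=snap('top');b=snap('side')
X=cloud(a);Y=cloud(b)
for n,C in(('top',X),('side',Y)):
  print(n)
  def reg(c,r,z0,z1,l):
    m=(np.hypot(C[...,0]-c[0],C[...,1]-c[1])<r)&(C[...,2]>z0)&(C[...,2]<z1)
    p=C[m]; print(l,m.sum(),p.mean(0).round(4) if len(p) else '',p.min(0).round(3) if len(p) else'',p.max(0).round(3) if len(p) else'')
  reg(onz(a,(283,186),.13),.025,.115,.14,'knob');reg(onz(a,(295,210),.108),.018,.085,.12,'pin');reg(onz(a,(273,215),.083),.013,.077,.09,'hub')
for n,uv,z in(('knob',(283,186),.13),('pin',(295,210),.108),('hub',(273,215),.083)): print(n,onz(a,uv,z))
# red board corners and tray
hsv=cv2.cvtColor(a['color'],cv2.COLOR_RGB2HSV)
g=((X[...,2]>.045)&(X[...,2]<.064)).astype(np.uint8);g[:,:225]=0;g[:,330:]=0
c=max(cv2.findContours(g,0,1)[0],key=cv2.contourArea);r=cv2.minAreaRect(c);print('gear',r,onz(a,r[0],.057));q=[onz(a,p,.057)[:2] for p in cv2.boxPoints(r)];print(np.round(q,4))
k=(a['color'].max(2)<45).astype(np.uint8);k[:, :345]=0;k[:,425:]=0;k[:220]=0;k[285:]=0
c=max(cv2.findContours(k,0,1)[0],key=cv2.contourArea);r=cv2.minAreaRect(c);print('tray',r,onz(a,r[0],.02));print(np.round([onz(a,p,.028)[:2] for p in cv2.boxPoints(r)],4))
m=((hsv[...,0]<8)|(hsv[...,0]>172))&(hsv[...,1]>180)&(hsv[...,2]>70);m[:,330:]=0;m[:145]=0
c=max(cv2.findContours(m.astype(np.uint8),0,1)[0],key=cv2.contourArea);r=cv2.minAreaRect(c);print('board',r,np.round([onz(a,p,.012)[:2] for p in cv2.boxPoints(r)],4))
v=np.concatenate([a['color'][150:280,120:420],],1)[:,:,::-1]
cv2.imwrite('pics/c1.png',np.hstack([cv2.resize(a['color'][170:260,225:325,::-1],(500,450),interpolation=2),cv2.resize(b['color'][170:290,220:340,::-1],(300,300))[ :].repeat(1,0) if 0 else cv2.copyMakeBorder(cv2.resize(b['color'][180:290,220:330,::-1],(300,300)),0,150,0,0,0)]))
```

```text
top
knob 104 [ 0.6165 -0.0865  0.1292] [ 0.605 -0.098  0.116] [ 0.63  -0.075  0.137]
pin 53 [ 0.5642 -0.1055  0.106 ] [ 0.558 -0.112  0.089] [ 0.572 -0.099  0.113]
hub 68 [ 0.5653 -0.0567  0.0844] [ 0.556 -0.066  0.077] [ 0.574 -0.047  0.089]
side
knob 137 [ 0.617  -0.0814  0.126 ] [ 0.607 -0.096  0.115] [ 0.631 -0.074  0.135]
pin 106 [ 0.5653 -0.1015  0.0998] [ 0.558 -0.114  0.085] [ 0.573 -0.095  0.11 ]
hub 67 [ 0.5651 -0.0559  0.0825] [ 0.557 -0.066  0.077] [ 0.576 -0.046  0.085]
knob [ 0.61377419 -0.08776696  0.13      ]
pin [ 0.56261552 -0.10745426  0.108     ]
hub [ 0.56307938 -0.05860382  0.083     ]
gear ((271.30633544921875, 216.5086669921875), (66.60105895996094, 65.53665161132812), 8.746162414550781) [ 0.56563678 -0.05443812  0.057     ]
[[ 0.5142  0.0381]
 [ 0.6621 -0.0011]
 [ 0.6182 -0.1491]
 [ 0.4725 -0.1059]]
tray ((384.09173583984375, 251.1877899169922), (45.728641510009766, 59.6058349609375), 82.40535736083984) [ 0.45764229 -0.30446377  0.02      ]
[[ 0.5101 -0.2346]
 [ 0.5103 -0.3756]
 [ 0.4038 -0.3705]
 [ 0.4045 -0.232 ]]
board ((219.99252319335938, 212.29608154296875), (176.74525451660156, 101.4317626953125), 9.211027145385742) [[ 0.5436  0.2997]
 [ 0.7883  0.2449]
 [ 0.6596 -0.1721]
 [ 0.4262 -0.1007]]
```

View pics/c1.png

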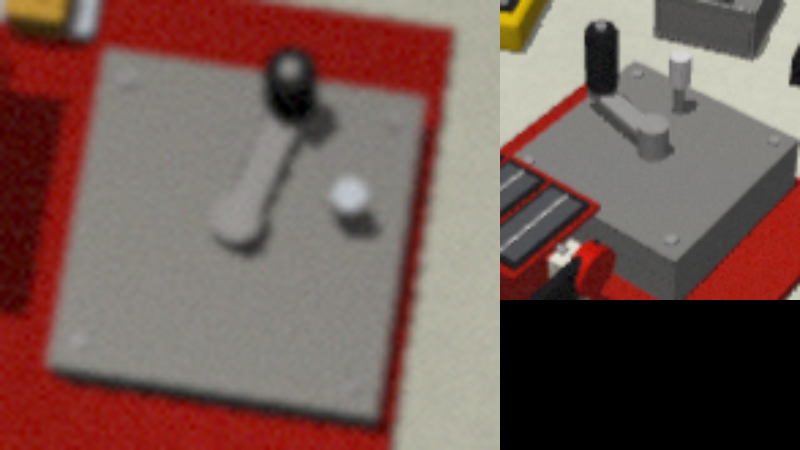

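The close-up confirms the layout: crank axis ≈ (0.565, −0.056), handle ≈ (0.6165, −0.085), pin ≈ (0.565, −0.104), rig yaw ≈ −15°. The jaw heading (about 116°) already suits the pin, so I'll move over it now.

```bash
python3 -m inch '[[-0.3,46,-31,0,0],[-0.3,46,-31,0,0],[-0.3,46,-31,0,0],[-0.3,46,-31,0,0],[-0.3,46,-31,0,0]]' 25; python3 -m inch '[[-0.3,46,-31,0,0],[-0.3,46,-31,0,0],[-0.3,46,-31,0,0],[-0.3,30,-20,0,0],[-0.3,0,0,0,0]]'
cat >> h.py <<'E'
def goto(x,y,z):
    s=ctrl.get_state();d=np.array([x,y,z])-s['position']
    R=Ro.from_rotvec(s['tool_rot']).as_matrix()
    print('t',s['time'],'pos',s['position'].round(4),'need tool mm',tool(d).round(1),'yhead',np.degrees(np.arctan2(R[1,1],R[0,1])).round(1),'zax',R[:,2].round(3),'f',np.round(s['ft_force'],2),'w',round(s['grip_width'],3))
E
python3 -c "
from h import *
goto(.565,-.1045,.15)"
```

```text
time: 0.82
position: [0.4225, -0.3434, 0.2197]
tool_rot: [-3.065, -0.684, 0.005]
ft_force: [0.4, -0.2, -0.1]
grip_width: 0.516
time: 1.45
position: [0.5309, -0.1573, 0.2196]
tool_rot: [-3.061, -0.698, 0.002]
ft_force: [-0.5, -0.8, -0.3]
grip_width: 0.35
t 1.45 pos [ 0.5309 -0.1573  0.2196] need tool mm [ 53.7 -32.7  69.6] yhead -64.3 zax [-0.001  0.001 -1.   ] f [-0.5  -0.83 -0.33] w 0.35
```

```bash
python3 -m inch '[[-0.3,36,-22,10,0],[-0.3,18,-11,20,0],[-0.3,0,0,15,0],[-0.3,0,0,10,0],[-0.3,0,0,0,0]]'
python3 - <<'E'
from h import *
goto(.565,-.1045,.078)
w=snap('wrist','w1.png');a=snap('top');b=snap('side')
X=cloud(w);c=(.565,-.1045)
m=(np.hypot(X[...,0]-c[0],X[...,1]-c[1])<.02)&(X[...,2]>.098)&(X[...,2]<.118)
print('pin wrist',m.sum(),X[m].mean(0),X[m].min(0),X[m].max(0), -np.array(w['R']).T@w['t'])
E
```

```text
time: 2.08
position: [0.5635, -0.111, 0.1623]
tool_rot: [3.064, 0.685, -0.006]
ft_force: [-1.0, -1.0, 0.9]
grip_width: 0.351
t 2.075 pos [ 0.5635 -0.111   0.1623] need tool mm [ 4.5 -5.4 84.3] yhead -64.8 zax [-0.004 -0.003 -1.   ] f [-1.01 -0.99  0.94] w 0.351
pin wrist 544 [ 0.56811065 -0.10569084  0.10705321] [ 0.55939152 -0.11377418  0.09801299] [ 0.57479097 -0.09848139  0.10994622] [ 0.63389373 -0.07734017  0.32416733]
```

View pics/w1.png

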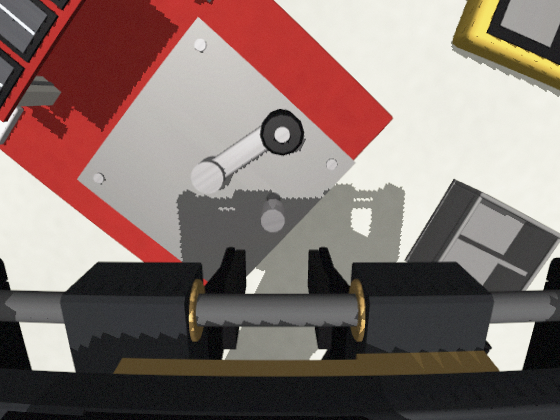

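Wrist view: pin head at (272,219), between the fingers' line; handle at (282,132); hub at (207,178).

```bash
python3 -c "
from h import *
w=snap('wrist')
for n,uv,z in(('pin',(272,219),.108),('knob',(282,132),.13),('hub',(207,178),.083)): print(n,onz(w,uv,z).round(4))
goto(.5668,-.1055,.078)"
```

```text
pin [ 0.5686 -0.1054  0.108 ]
knob [ 0.6215 -0.0868  0.13  ]
hub [ 0.5688 -0.0562  0.083 ]
t 2.275 pos [ 0.5649 -0.1102  0.164 ] need tool mm [ 3.9 -3.7 86. ] yhead -64.8 zax [-0.    -0.003 -1.   ] f [-0.62 -0.91 -0.76] w 0.348
```

```bash
python3 -m inch '[[-0.3,4,-4,15,0],[-0.3,1,-1,25,0],[-0.3,0,0,25,0],[-0.3,0,0,18,0],[-0.3,0,0,5,0]]'; python3 -c "
from h import *
goto(.5668,-.1055,.078)"
```

```text
time: 2.9
position: [0.5685, -0.1025, 0.0728]
tool_rot: [3.061, 0.687, 0.003]
ft_force: [1.0, 0.1, 0.2]
grip_width: 0.35
t 2.9 pos [ 0.5685 -0.1025  0.0728] need tool mm [-2.8  2.  -5.2] yhead -64.7 zax [ 0.003 -0.004 -1.   ] f [0.98 0.14 0.23] w 0.35
```

```bash
python3 -m inch '[[-0.3,-2,2,-4,0],[-1,0,0,0,0],[-1,0,0,0,0],[-1,0,0,0,0],[-1,0,0,0,0]]' 25;python3 -m inch '[[-1,0,0,-12,0],[-1,0,0,-25,0],[-1,0,0,-30,0],[-1,0,0,-30,0],[-1,0,0,-10,0]]'; python3 -c "
from h import *
goto(.4576,-.3045,.14)
w=snap('wrist','w2.png');b=snap('side')
cv2.imwrite('pics/w2.png',np.hstack([w['color'][100:,100:460],b['color'][40:360,160:480]])[:,:,::-1])"
```

```text
time: 3.52
position: [0.5692, -0.1056, 0.0794]
tool_rot: [3.06, 0.686, 0.009]
ft_force: [0.1, 0.1, 0.3]
grip_width: 0.171
time: 4.15
position: [0.5682, -0.1047, 0.1915]
tool_rot: [3.06, 0.687, 0.008]
ft_force: [0.2, 0.8, -0.6]
grip_width: 0.174
t 4.15 pos [ 0.5682 -0.1047  0.1915] need tool mm [-185.6  133.    51.6] yhead -64.7 zax [ 0.006 -0.004 -1.   ] f [ 0.24  0.8  -0.55] w 0.174
```

View pics/w2.png

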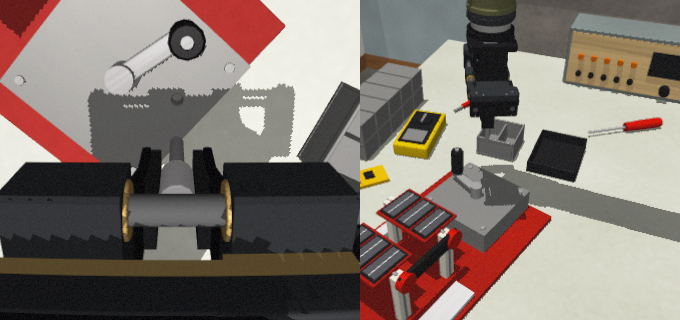

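Pin is held (head between the pads at crop (177,175), shank hanging free). On to the tray.

```bash
python3 -m inch '[[-1,-40,29,0,0],[-1,-40,29,0,0],[-1,-40,29,0,0],[-1,-40,29,0,0],[-1,-25,17,0,0]]'; python3 -m inch '[[-1,0,0,20,0],[-1,0,0,20,0],[-1,0,0,0,0]]'; python3 -c "
from h import *
goto(.4576,-.3045,.052)"
```

```text
time: 4.88
position: [0.4527, -0.3049, 0.1826]
tool_rot: [-3.059, -0.7, 0.004]
ft_force: [0.6, 0.7, 0.1]
grip_width: 0.171
time: 5.25
position: [0.4473, -0.3076, 0.1371]
tool_rot: [-3.058, -0.686, 0.014]
ft_force: [0.0, 0.1, -0.1]
grip_width: 0.175
t 5.25 pos [ 0.4473 -0.3076  0.1371] need tool mm [11.2  2.4 85. ] yhead -64.7 zax [-0.01   0.006 -1.   ] f [ 0.01  0.13 -0.08] w 0.175
```

```bash
python3 -m inch '[[-1,6,1,25,0],[-1,3,1,25,0],[-1,1,0,17,0],[-1,0,0,7,0],[-1,0,0,0,0]]';  python3 -c "
from h import *
goto(.4576,-.3045,.050)"
```

```text
time: 5.88
position: [0.4576, -0.3043, 0.0619]
tool_rot: [-3.058, -0.688, 0.013]
ft_force: [0.2, 0.6, -0.6]
grip_width: 0.172
t 5.875 pos [ 0.4576 -0.3043  0.0619] need tool mm [-0.   0.3 11.9] yhead -64.6 zax [-0.009  0.006 -1.   ] f [ 0.2   0.64 -0.6 ] w 0.172
```

```bash
python3 -m inch '[[-1,0,0,7,0],[-1,0,0,4,0],[-1,0,0,0,0]]'; python3 -m inch '[[-0.4,0,0,0,0],[-0.4,0,0,0,0],[-0.3,0,0,-10,0],[-0.3,0,0,-30,0],[-0.3,0,0,-40,0]]';python3 -m inch '[[-0.3,0,0,-40,0],[-0.3,0,0,-30,0],[-0.3,0,0,0,0]]'; python3 -c "
from h import *
goto(.6195,-.086,.16)
a=snap('top');b=snap('side')
cv2.imwrite('pics/t2.png',np.hstack([cv2.resize(a['color'][215:290,340:430],(400,333),interpolation=2),cv2.resize(b['color'][150:240,300:408],(400,333))])[:,:,::-1])"
```

```text
time: 6.25
position: [0.4584, -0.3051, 0.0519]
tool_rot: [-3.06, -0.688, 0.009]
ft_force: [-0.5, -1.0, 0.2]
grip_width: 0.178
time: 6.88
position: [0.4575, -0.3045, 0.1329]
tool_rot: [-3.056, -0.688, 0.014]
ft_force: [-0.4, -0.3, 0.5]
grip_width: 0.347
time: 7.25
position: [0.4605, -0.306, 0.2115]
tool_rot: [-3.064, -0.69, 0.004]
ft_force: [0.5, 0.1, -0.2]
grip_width: 0.348
t 7.25 pos [ 0.4605 -0.306   0.2115] need tool mm [ 238.  -130.5   51.2] yhead -64.6 zax [-0.003  0.001 -1.   ] f [ 0.5   0.08 -0.17] w 0.348
```

View pics/t2.png

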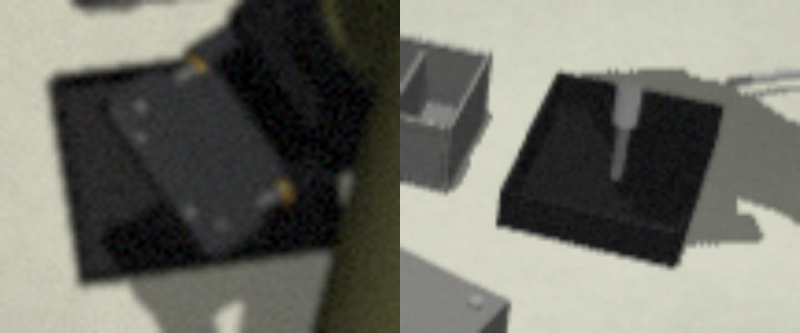

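The pin stands upright in the tray at crop (620,130), near the centre and let go. Now turning the jaws to the rig's x and going over the handle.

```bash
python3 -m inch '[[0.05,40,-22,0,-0.17],[0.05,30,-17,-0,-0.17],[0.05,0,0,0,-0.18],[0.05,0,0,0,-0.18],[0.05,0,0,0,-0.18]]' 40;  python3 -c "
from h import *
goto(.619,-.0855,.19)"
```

```text
time: 7.98
position: [0.4969, -0.2326, 0.1993]
tool_rot: [-2.439, -1.946, 0.014]
ft_force: [0.5, -0.3, -0.5]
grip_width: 0.521
t 7.975 pos [ 0.4969 -0.2326  0.1993] need tool mm [170.5  86.6   8.5] yhead -12.8 zax [-0.02   0.011 -1.   ] f [ 0.51 -0.25 -0.47] w 0.521
```

```bash
python3 -m inch '[[0.05,44,22,2,0],[0.05,44,22,2,0],[0.05,44,22,2,0],[0.05,35,17,2,0],[0.05,0,0,0,0]]';  python3 -c "
from h import *
goto(.619,-.0855,.15)
w=snap('wrist')
cv2.imwrite('pics/w3.png',w['color'][:,:,::-1])
X=cloud(w);m=(np.hypot(X[...,0]-.619,X[...,1]+.0855)<.025)&(X[...,2]>.123)&(X[...,2]<.137);print(m.sum(),X[m].mean(0),X[m].min(0),X[m].max(0))"
```

```text
time: 8.6
position: [0.6122, -0.0844, 0.1798]
tool_rot: [-2.43, -1.937, 0.028]
ft_force: [0.7, -0.7, 0.0]
grip_width: 0.529
t 8.6 pos [ 0.6122 -0.0844  0.1798] need tool mm [ 0.2  8.  29.5] yhead -12.9 zax [-0.035  0.016 -0.999] f [ 0.65 -0.73  0.02] w 0.529
1079 [ 0.61977042 -0.08535692  0.12960957] [ 0.60755457 -0.0985922   0.12304377] [ 0.63130701 -0.07494318  0.13473987]
```

View pics/w3.png

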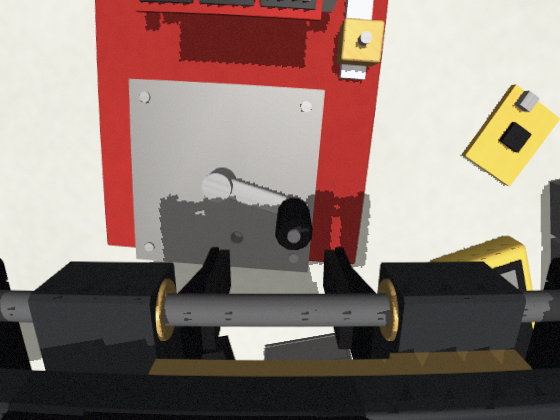

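Wrist view: handle top at (293,237) between the open fingers, hub (217,183), brass block (362,42). Descending.

```bash
python3 -m inch '[[0.05,0,8,15,0],[0.05,0,1,20,0],[0.05,0,0,20,0],[0.05,0,0,20,0],[0.05,0,0,8,0]]';  python3 -c "
from h import *
goto(.619,-.0865,.094)"
```

```text
time: 9.28
position: [0.6124, -0.0954, 0.0871]
tool_rot: [-2.44, -1.921, 0.042]
ft_force: [-0.4, -0.8, 0.9]
grip_width: 0.524
t 9.275 pos [ 0.6124 -0.0954  0.0871] need tool mm [10.3  4.  -7.1] yhead -13.6 zax [-0.043  0.012 -0.999] f [-0.44 -0.84  0.92] w 0.524
```

```bash
python3 -m inch '[[0.05,8,4,-6,0],[0.05,3,0,-1,0],[0.05,0,0,0,0]]';  python3 -c "
from h import *
goto(.619,-.0865,.094)";python3 -m inch '[[-1,0,0,0,0],[-1,0,0,0,0],[-1,0,0,0,0],[-1,0,0,0,0]]' 40;  python3 -c "
from h import *
goto(.619,-.0865,.094)"
```

```text
time: 9.65
position: [0.6197, -0.0859, 0.0945]
tool_rot: [-2.442, -1.919, 0.041]
ft_force: [-1.1, 0.2, -0.1]
grip_width: 0.529
t 9.65 pos [ 0.6197 -0.0859  0.0945] need tool mm [-0.7 -0.6  0.6] yhead -13.7 zax [-0.043  0.012 -0.999] f [-1.08  0.23 -0.13] w 0.529
time: 10.15
position: [0.6205, -0.086, 0.0958]
tool_rot: [-2.443, -1.921, 0.039]
ft_force: [0.4, -0.1, -1.4]
grip_width: 0.266
t 10.15 pos [ 0.6205 -0.086   0.0958] need tool mm [-0.9 -1.2  1.8] yhead -13.6 zax [-0.041  0.011 -0.999] f [ 0.42 -0.09 -1.42] w 0.266
```

```bash
cat > w.py <<'E'
import sys,json,os
from h import *
from scipy.optimize import least_squares
n,dphi=int(sys.argv[1]),float(sys.argv[2])
s=ctrl.get_state();p=s['position']
L=json.load(open('log.json')) if os.path.exists('log.json') else []
L.append([p[0],p[1]]);json.dump(L,open('log.json','w'))
P=np.array(L);c0=np.array([.568,-.057])
r=least_squares(lambda v:np.r_[np.hypot(*(P-v).T)-.060,(v-c0)*.5],c0);c=r.x
ph=np.unwrap(np.arctan2(*(P-c).T[::-1]),period=2*np.pi)
q=-ph[-1]-np.radians(15)
R=Ro.from_rotvec(s['tool_rot']).as_matrix()
ut=np.array([np.sin(ph[-1]),-np.cos(ph[-1])]);ur=np.array([np.cos(ph[-1]),np.sin(ph[-1])])
f=-s['ft_force'][:2]
print('t %.2f crank %.3f rad=%.1fmm c=%s z=%.4f push_tan %.2f rad %.2f fz %.2f yh %.1f zax %s'%(s['time'],q,1e3*np.hypot(*(p[:2]-c)),c.round(4),p[2],f@ut,f@ur,s['ft_force'][2],np.degrees(np.arctan2(R[1,1],R[0,1])),R[:,2].round(3)))
cur=p.copy()
for k in range(1,n+1):
    a=ph[-1]-k*dphi;t=np.array([*(c+.06*np.array([np.cos(a),np.sin(a)])),.0955])
    print((R.T@(t-cur)*1e3).round(1));cur=t
E
python3 w.py 5 0.15
```

```text
t 10.15 crank 0.243 rad=60.0mm c=[ 0.568 -0.057] z=0.0958 push_tan 0.13 rad -0.41 fz -1.42 yh -13.6 zax [-0.041  0.011 -0.999]
[-8.5 -3.   0.4]
[-7.9 -4.2  0.2]
[-7.2 -5.4  0.2]
[-6.3 -6.4  0.3]
[-5.3 -7.3  0.3]
```

```bash
python3 -m inch '[[-1,-8.5,-3,0.4,0],[-1,-8,-4,0.2,0],[-1,-7,-5.5,0.2,0],[-1,-6,-6.5,0.3,0],[-1,-5,-7,0.3,0]]'; python3 w.py 5 0.25
```

```text
time: 10.78
position: [0.5877, -0.1121, 0.0958]
tool_rot: [-2.442, -1.923, 0.028]
ft_force: [2.5, 3.1, -2.2]
grip_width: 0.264
t 10.78 crank 0.978 rad=59.5mm c=[ 0.5683 -0.0558] z=0.0958 push_tan 3.39 rad 2.12 fz -2.16 yh -13.5 zax [-0.035  0.015 -0.999]
[ -6.8 -13.3   0.7]
[ -2.9 -14.7   0.5]
[  0.9 -14.9   0.6]
[  4.5 -14.2   0.6]
[  7.9 -12.7   0.5]
```

```bash
python3 -m inch '[[-1,-7,-13.5,0.7,0],[-1,-3,-14.5,0.5,0],[-1,1,-15,0.6,0],[-1,4.5,-14,0.6,0],[-1,8,-13,0.5,0]]'; python3 w.py 5 0.3
```

```text
time: 11.4
position: [0.5206, -0.0906, 0.0959]
tool_rot: [-2.446, -1.925, 0.011]
ft_force: [10.2, 2.5, -7.6]
grip_width: 0.264
t 11.40 crank 2.249 rad=59.7mm c=[ 0.5688 -0.0554] z=0.0959 push_tan 3.99 rad 9.65 fz -7.58 yh -13.6 zax [-0.024  0.018 -1.   ]
[ 13.3 -12.    0.9]
[16.4 -7.3  0.4]
[17.8 -2.1  0.3]
[17.6  3.2  0.1]
[15.9  8.3 -0. ]
```

```bash
python3 -m inch '[[-1,14,-12,2,0],[-1,16.5,-7,0.4,0],[-1,18,-2,0.3,0],[-1,17.5,3,0,0],[-1,16,8,0,0]]'; sed -i 's/(v-c0)\*.5/(v-c0)*.2/; s/,.0955\]/,.0950]/' w.py; python3 w.py 5 0.3
```

```text
time: 12.02
position: [0.522, -0.0178, 0.0955]
tool_rot: [-2.46, -1.917, 0.043]
ft_force: [-6.4, 0.2, 9.4]
grip_width: 0.266
t 12.03 crank 3.552 rad=60.0mm c=[ 0.5689 -0.0552] z=0.0955 push_tan 3.87 rad -5.16 fz 9.43 yh -14.2 zax [-0.036  0.001 -0.999]
[15.1  9.7  0.1]
[11.5 13.8 -0.6]
[ 6.9 16.5 -0.6]
[ 1.7 17.8 -0.6]
[-3.6 17.5 -0.6]
```

```bash
python3 -m inch '[[-1,15,10,-0.4,0],[-1,11.5,14,-0.6,0],[-1,7,16.5,-0.6,0],[-1,2,18,-0.6,0],[-1,-3.5,17.5,-0.6,0]]'; sed -i 's/,.0950\]/,.0955]/' w.py; python3 w.py 5 0.3
```

```text
time: 12.65
position: [0.5938, -0.0005, 0.0956]
tool_rot: [-2.445, -1.912, 0.073]
ft_force: [-1.9, 4.4, 4.1]
grip_width: 0.262
t 12.65 crank 4.876 rad=60.1mm c=[ 0.569  -0.0552] z=0.0956 push_tan 3.56 rad -3.18 fz 4.12 yh -14.0 zax [-0.059 -0.    -0.998]
[-5.9 16.9 -0.8]
[-10.6  14.4  -0.7]
[-14.4  10.7  -0.4]
[-16.9   6.   -0.1]
[-17.9   0.7   0.2]
```

```bash
python3 -m inch '[[-1,-6,17,-0.8,0],[-1,-10.5,14.5,-0.7,0],[-1,-14.5,10.5,-0.4,0],[-1,-17,6,0,0],[-1,-18,0.7,0.2,0]]'; python3 w.py 5 0.15; python3 -c "
from h import *
a=snap('top');b=snap('side')
cv2.imwrite('pics/b1.png',np.hstack([cv2.resize(a['color'][140:190,150:260],(440,200),interpolation=2),cv2.resize(b['color'][200:350,80:260],(360,300))[:200] if 0 else cv2.resize(b['color'][230:350,80:260],(300,200))])[:,:,::-1])"
```

```text
time: 13.28
position: [0.6267, -0.0723, 0.0956]
tool_rot: [-2.435, -1.917, 0.065]
ft_force: [1.3, 4.3, 1.6]
grip_width: 0.27
t 13.28 crank 6.310 rad=60.1mm c=[ 0.569  -0.0552] z=0.0956 push_tan 4.49 rad 0.03 fz 1.64 yh -13.6 zax [-0.059  0.007 -0.998]
[-8.9 -1.3  0.3]
[-8.6 -2.5  0.2]
[-8.2 -3.7  0.3]
[-7.5 -4.9  0.3]
[-6.7 -6.   0.4]
```

View pics/b1.png

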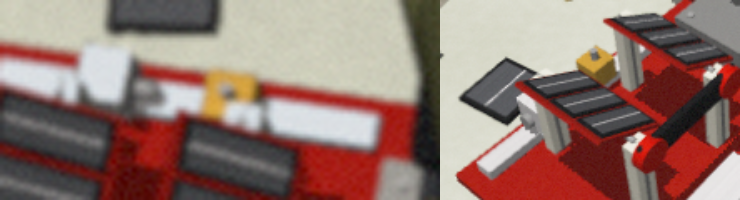

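Top crop: the block spans about x 205–255 and the plunger tip is near x 165. That leaves roughly a 20–25 mm gap, so touch should come around 8.3–8.8 rad. Winding on.

```bash
python3 -m inch '[[-1,-9,-1.3,0.3,0],[-1,-8.5,-2.5,0.2,0],[-1,-8,-4,0.3,0],[-1,-7.5,-5,0.3,0],[-1,-6.5,-6,0.4,0]]'; python3 w.py 5 0.12
```

```text
time: 14.0
position: [0.5961, -0.1089, 0.0956]
tool_rot: [-2.437, -1.914, 0.068]
ft_force: [2.1, 4.7, -0.1]
grip_width: 0.268
t 14.00 crank 7.125 rad=60.1mm c=[ 0.569  -0.0552] z=0.0956 push_tan 4.05 rad 3.28 fz -0.15 yh -13.7 zax [-0.06   0.006 -0.998]
[-4.2 -5.8  0.5]
[-3.6 -6.2  0.4]
[-2.8 -6.6  0.4]
[-2.  -6.9  0.4]
[-1.2 -7.1  0.4]
```

```bash
python3 -c "
from h import *
a=snap('top')
c=a['color'].astype(int);hsv=cv2.cvtColor(a['color'],cv2.COLOR_RGB2HSV)
m=(hsv[...,0]>12)&(hsv[...,0]<28)&(hsv[...,1]>130)&(hsv[...,2]>110);m[:,:185]=0;m[:,250:]=0;m[:150]=0;m[185:]=0
v,u=np.where(m);print(m.sum(),u.min(),u.max(),u.mean(),v.mean())
# profile along line through block towards +y (left)
for V in range(156,170): print(V,' '.join('%3d,%3d'%(c[V,U,0],c[V,U,1]) for U in range(172,212,3)))"
```

```text
103 197 211 203.25242718446603 162.97087378640776
156 215,220 215,220 213,221 190,196 100, 77 166,101 173,131 181,156 197,182 187,174 196,184 197,192 203,201 203,202
157 216,221 213,219 218,223 189,192  84, 63 158, 51 161, 69 171,102 173,126 190,158 199,166 190,169 200,186 199,197
158 217,221 213,219 214,219 173,173  78, 65 146, 29 161, 36 164, 47 163, 63 198,150 204,158 199,157 207,172 183,176
159 215,220 215,221 216,220 151,154  96, 88 131, 73 160, 62 165, 51 164, 43 197,144 196,158 203,158 205,161 150,129
160 209,219 215,220 219,222 140,142 129,125 127,116 174,126 173,114 175, 91 198,146 187,165 204,159 208,157 129, 89
161 203,207 216,221 216,221 126,128 146,144 142,139 179,168 199,183 192,157 202,152 176,164 171,136 207,155 112, 69
162 188,190 219,223 216,223 117,116 133,130 137,137 165,166 210,214 204,194 208,158 164,151 142,114 203,157  99, 58
163 156,160 212,219 213,221 101,103 107,108 119,117 139,139 215,222 209,208 211,158 154,129 131,102 199,154  87, 55
164 120,121 197,200 200,203  88, 88  90, 89 105,102 135,133 217,223 201,200 211,162 174,135 165,128 199,159  92, 80
165  86, 84 140,143 160,163  78, 77  99, 96 117,115 137,135 208,217 201,194 213,162 205,157 201,157 206,183 135,134
166  86, 62  92, 89 107,107  71, 67 108,104 143,145 171,174 212,216 194,178 211,162 212,163 213,168 214,210 181,187
167  97, 51  86, 61  82, 77  71, 69  96, 98 165,167 193,201 205,202 162,121 198,145 215,166 214,175 215,220 205,208
168  78, 27  97, 43  91, 66  71, 67  87, 78 135,137 171,177 179,172 128, 56 154, 98 189,140 204,170 210,218 201,206
169  53, 36  83, 35 104, 49  82, 55  78, 42 114, 83 129,116 137,117 109, 22 100, 46 142, 89 176,147 205,209 193,198
```

```bash
python3 -m inch '[[-1,-4.2,-5.8,0.5,0],[-1,-3.6,-6.2,0.4,0],[-1,-2.8,-6.6,0.4,0],[-1,-2,-7,0.4,0],[-1,-1.2,-7,0.4,0]]'; python3 w.py 5 0.1
```

```text
time: 14.68
position: [0.5595, -0.1145, 0.0957]
tool_rot: [-2.437, -1.915, 0.064]
ft_force: [4.1, 4.9, -1.2]
grip_width: 0.272
t 14.68 crank 7.752 rad=60.1mm c=[ 0.569  -0.0552] z=0.0957 push_tan 3.25 rad 5.46 fz -1.21 yh -13.7 zax [-0.058  0.007 -0.998]
[-0.1 -6.   0.6]
[ 0.4 -6.   0.3]
[ 1.  -5.9  0.3]
[ 1.6 -5.8  0.3]
[ 2.2 -5.6  0.3]
```

```bash
python3 -m inch '[[-1,0,-6,0.6,0],[-1,0.4,-6,0.3,0],[-1,1,-6,0.3,0]]'; python3 w.py 3 0.1
```

```text
time: 15.05
position: [0.5433, -0.1094, 0.0958]
tool_rot: [-2.441, -1.918, 0.057]
ft_force: [5.8, 3.5, -2.3]
grip_width: 0.268
t 15.05 crank 8.036 rad=60.0mm c=[ 0.569  -0.0552] z=0.0958 push_tan 3.67 rad 5.67 fz -2.27 yh -13.7 zax [-0.052  0.006 -0.999]
[ 1.5 -5.8  0.6]
[ 2.1 -5.6  0.3]
[ 2.6 -5.4  0.3]
```

```bash
python3 -m inch '[[-1,1.6,-5.8,0.6,0],[-1,2.2,-5.6,0.3,0],[-1,2.7,-5.4,0.3,0]]'; python3 w.py 3 0.1
```

```text
time: 15.42
position: [0.5304, -0.1012, 0.0958]
tool_rot: [-2.448, -1.921, 0.051]
ft_force: [6.3, 2.1, -2.5]
grip_width: 0.266
t 15.43 crank 8.291 rad=60.0mm c=[ 0.569  -0.0552] z=0.0958 push_tan 3.43 rad 5.66 fz -2.54 yh -13.8 zax [-0.044  0.003 -0.999]
[ 2.9 -5.2  0.5]
[ 3.4 -4.9  0.2]
[ 3.9 -4.5  0.2]
```

```bash
python3 -m inch '[[-1,3,-5.2,0.5,0],[-1,3.5,-4.9,0.2,0]]'; python3 w.py 2 0.1
```

```text
time: 15.68
position: [0.5238, -0.0947, 0.0958]
tool_rot: [-2.454, -1.923, 0.046]
ft_force: [7.2, 2.0, -4.3]
grip_width: 0.266
t 15.68 crank 8.446 rad=60.0mm c=[ 0.569  -0.0552] z=0.0958 push_tan 3.23 rad 6.77 fz -4.26 yh -13.9 zax [-0.038  0.    -0.999]
[ 3.7 -4.7  0.5]
[ 4.1 -4.3  0.1]
```

```bash
python3 -m inch '[[-1,3.8,-4.8,0.5,0],[-1,4.2,-4.4,0.1,0]]'; python3 w.py 2 0.1
```

```text
time: 15.92
position: [0.5185, -0.0877, 0.0958]
tool_rot: [-2.461, -1.924, 0.043]
ft_force: [7.2, 0.3, -3.6]
grip_width: 0.261
t 15.93 crank 8.591 rad=60.0mm c=[ 0.569  -0.0552] z=0.0958 push_tan 3.65 rad 6.26 fz -3.64 yh -14.0 zax [-0.032 -0.003 -0.999]
[ 4.4 -4.1  0.4]
[ 4.7 -3.7  0.1]
```

```bash
python3 -m inch '[[-1,4.4,-4.2,0.4,0],[-1,4.8,-3.8,0.1,0]]'; python3 w.py 2 0.1;  python3 -c "
from h import *
a=snap('top');b=snap('side')
cv2.imwrite('pics/b2.png',np.hstack([cv2.resize(a['color'][145:180,160:225],(520,280),interpolation=2),cv2.resize(b['color'][260:310,100:160],(260,280),interpolation=2)])[:,:,::-1])"
```

```text
time: 16.18
position: [0.5147, -0.0808, 0.0958]
tool_rot: [-2.469, -1.926, 0.04]
ft_force: [6.6, -1.1, -4.0]
grip_width: 0.264
t 16.18 crank 8.723 rad=60.0mm c=[ 0.569  -0.0552] z=0.0958 push_tan 3.76 rad 5.51 fz -4.02 yh -14.1 zax [-0.026 -0.008 -1.   ]
[ 4.9 -3.5  0.3]
[ 5.2 -3.1 -0. ]
```

View pics/b2.png

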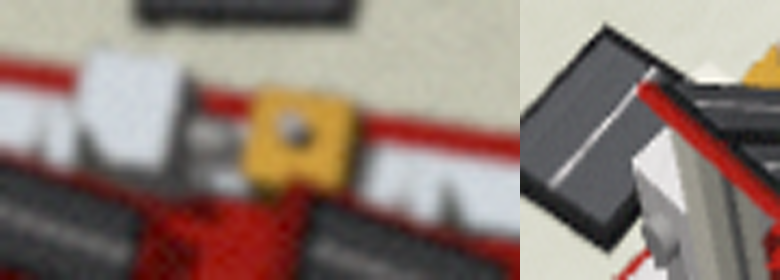

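Top crop: block edge near x 245, plunger tip around x 232, so they are nearly touching. Small steps now.

```bash
python3 -m inch '[[-1,5,-3.5,0.3,0],[-1,5.2,-3.2,0,0]]'; python3 w.py 2 0.1
```

```text
time: 16.52
position: [0.5118, -0.0738, 0.0958]
tool_rot: [-2.478, -1.926, 0.04]
ft_force: [7.1, -1.0, -4.5]
grip_width: 0.265
t 16.52 crank 8.849 rad=60.1mm c=[ 0.569  -0.0552] z=0.0958 push_tan 3.13 rad 6.46 fz -4.55 yh -14.3 zax [-0.022 -0.013 -1.   ]
[ 5.3 -2.8  0.2]
[ 5.5 -2.4 -0.1]
```

```bash
python3 -m inch '[[-1,5.4,-2.8,0.2,0],[-1,5.6,-2.4,0,0]]'; python3 w.py 2 0.1
```

```text
time: 16.77
position: [0.5102, -0.0678, 0.0957]
tool_rot: [2.481, 1.92, -0.043]
ft_force: [5.6, -2.8, -4.7]
grip_width: 0.267
t 16.77 crank 8.952 rad=60.1mm c=[ 0.569  -0.0552] z=0.0957 push_tan 3.93 rad 4.93 fz -4.66 yh -14.5 zax [-0.019 -0.02  -1.   ]
[ 5.5 -2.4  0.1]
[ 5.7 -1.9 -0.1]
```

```bash
python3 -m inch '[[-1,5.5,-2.4,0.1,0],[-1,5.7,-2,0,0]]'; python3 w.py 2 0.1
```

```text
time: 17.02
position: [0.5093, -0.0625, 0.0956]
tool_rot: [2.479, 1.91, -0.047]
ft_force: [5.7, -2.3, -1.5]
grip_width: 0.268
t 17.02 crank 9.042 rad=60.1mm c=[ 0.569  -0.0552] z=0.0956 push_tan 3.00 rad 5.37 fz -1.47 yh -14.8 zax [-0.016 -0.027 -0.999]
[ 5.7 -1.8 -0.1]
[ 5.8 -1.4 -0.2]
```

```bash
python3 -m inch '[[-1,7,-2.2,0,0],[-1,7.2,-1.6,-0.2,0]]'; python3 w.py 2 0.12
```

```text
time: 17.27
position: [0.509, -0.0553, 0.0956]
tool_rot: [2.479, 1.898, -0.054]
ft_force: [2.7, -3.7, 1.1]
grip_width: 0.262
t 17.27 crank 9.161 rad=60.0mm c=[ 0.569  -0.0552] z=0.0956 push_tan 3.69 rad 2.68 fz 1.12 yh -15.1 zax [-0.016 -0.036 -0.999]
[ 7.  -1.5 -0.2]
[ 7.2 -0.6 -0.3]
```

```bash
python3 -m inch '[[-1,7,-1.5,-0.2,0],[-1,7.2,-0.6,-0.3,0]]'; python3 w.py 2 0.12;  python3 -c "
from h import *
for i in range(1):
  a=snap('top');c=a['color'];hsv=cv2.cvtColor(c,cv2.COLOR_RGB2HSV)
  m=(hsv[...,0]>12)&(hsv[...,0]<28)&(hsv[...,1]>130)&(hsv[...,2]>110);m[:,:170]=0;m[:,250:]=0;m[:150]=0;m[185:]=0
  v,u=np.where(m);print(u.min(),u.max(),u.mean(),ctrl.get_state()['ft_force'])
  for V in (160,161,162,163,164): print(c[V,180:196,0],c[V,180:196,2])"
```

```text
time: 17.52
position: [0.5094, -0.0489, 0.0955]
tool_rot: [2.48, 1.887, -0.065]
ft_force: [1.7, -3.3, 2.4]
grip_width: 0.264
t 17.52 crank 9.269 rad=59.9mm c=[ 0.569  -0.0552] z=0.0955 push_tan 3.06 rad 2.05 fz 2.44 yh -15.5 zax [-0.018 -0.045 -0.999]
[ 7.1 -0.9 -0.3]
[ 7.2  0.1 -0.3]
188 202 194.71774193548387 [ 2.06026759 -3.54905122  0.5218009 ]
[186 133  87  94 115 130 128 125 135 166 189 192 177 159 143 137] [193 134  86  88 108 122 117 108  88  65  57  80 111 133 130 107]
[177 120  81 106 138 152 141 137 150 180 195 195 176 144 114 113] [185 124  77 101 134 147 138 127  99  76  64  67  92 108 102  86]
[163 112  72  99 129 140 137 137 155 185 199 197 180 149 113 100] [166 111  70  94 124 133 132 122  99  68  62  60  71  74  72  56]
[153  99  68  81 105 117 117 127 154 187 204 202 196 176 154 137] [157 100  65  81 103 113 113 105  81  65  65  57  63  62  54  46]
[131  89  64  74  92 100 105 124 163 192 204 203 203 198 189 183] [136  85  62  71  88  98  97  88  71  64  58  60  63  61  61  59]
```

```bash
python3 -m inch '[[-1,7.1,-1,-0.3,0],[-1,7.2,0,-0.3,0]]'; python3 w.py 2 0.12
```

```text
time: 17.82
position: [0.5113, -0.0393, 0.0955]
tool_rot: [2.48, 1.88, -0.073]
ft_force: [0.0, -5.8, 2.1]
grip_width: 0.263
t 17.82 crank 9.433 rad=59.9mm c=[ 0.569  -0.0552] z=0.0955 push_tan 5.58 rad 1.58 fz 2.10 yh -15.7 zax [-0.02  -0.051 -0.998]
[ 7.2  0.3 -0.4]
[ 7.1  1.3 -0.4]
```

The push has risen to 5.6 N, about 2 N above free running, so the block is touching. One smaller step.

```bash
python3 -m inch '[[-1,5,0.2,-0.3,0]]'; python3 w.py 2 0.1; python3 -c "
from h import *
for i in range(4):
  snap('top');print(ctrl.get_state()['ft_force'].round(2),ctrl.get_state()['position'].round(4))"; python3 w.py 2 0.1
```

```text
time: 17.95
position: [0.5119, -0.0373, 0.0955]
tool_rot: [2.48, 1.877, -0.079]
ft_force: [0.2, -6.0, 3.2]
grip_width: 0.262
t 17.95 crank 9.467 rad=59.9mm c=[ 0.569  -0.0552] z=0.0955 push_tan 5.69 rad 1.99 fz 3.15 yh -15.8 zax [-0.022 -0.055 -0.998]
[ 6.   0.3 -0.4]
[ 5.9  1.1 -0.4]
[-0.01 -6.04  2.37] [ 0.5119 -0.037   0.0955]
[ 0.61 -4.33  2.78] [ 0.512  -0.0371  0.0955]
[ 1.45 -4.96  2.16] [ 0.5119 -0.0371  0.0955]
[ 0.17 -5.22  1.61] [ 0.5119 -0.037   0.0955]
t 18.15 crank 9.472 rad=59.9mm c=[ 0.569  -0.0553] z=0.0955 push_tan 4.92 rad 1.75 fz 1.61 yh -15.8 zax [-0.022 -0.054 -0.998]
[ 6.   0.4 -0.4]
[ 5.9  1.1 -0.3]
```

```bash
python3 -m inch '[[-1,6,0.4,-0.4,0],[-1,6.5,1,-0.4,0]]'; python3 w.py 2 0.1; python3 -c "
from h import *
for i in range(4):
  snap('top');print(ctrl.get_state()['ft_force'].round(2),ctrl.get_state()['position'].round(4))"; python3 w.py 2 0.1
```

```text
time: 18.4
position: [0.514, -0.0319, 0.0954]
tool_rot: [2.482, 1.869, -0.093]
ft_force: [-1.7, -5.8, 4.0]
grip_width: 0.265
t 18.40 crank 9.564 rad=59.8mm c=[ 0.569  -0.0553] z=0.0954 push_tan 6.05 rad 0.67 fz 4.04 yh -16.1 zax [-0.028 -0.062 -0.998]
[ 5.9  0.8 -0.5]
[ 5.8  1.6 -0.4]
[-0.9  -6.75  3.03] [ 0.5142 -0.0313  0.0955]
[-1.4  -4.84  4.35] [ 0.5142 -0.0313  0.0955]
[-1.2  -5.28  3.14] [ 0.5142 -0.0313  0.0955]
[-0.96 -4.98  3.99] [ 0.5142 -0.0313  0.0955]
t 18.60 crank 9.575 rad=59.9mm c=[ 0.569  -0.0553] z=0.0955 push_tan 4.95 rad 1.11 fz 3.99 yh -16.0 zax [-0.028 -0.061 -0.998]
[ 5.9  0.9 -0.4]
[ 5.7  1.7 -0.4]
```

```bash
python3 -m inch '[[-1,6.5,1,-0.4,0],[-1,4,1,-0.4,0]]'; python3 w.py 2 0.1; python3 -c "
from h import *
for i in range(3):
  snap('top');print(ctrl.get_state()['ft_force'].round(2),ctrl.get_state()['position'].round(4))"
```

```text
time: 18.85
position: [0.5156, -0.0286, 0.0955]
tool_rot: [2.484, 1.862, -0.11]
ft_force: [-1.5, -6.3, 4.1]
grip_width: 0.261
t 18.85 crank 9.626 rad=59.8mm c=[ 0.569  -0.0553] z=0.0955 push_tan 6.24 rad 1.49 fz 4.14 yh -16.3 zax [-0.036 -0.071 -0.997]
[ 5.9  1.2 -0.5]
[ 5.7  1.9 -0.5]
[-2.24 -5.95  4.85] [ 0.5156 -0.0285  0.0955]
[-2.18 -6.37  4.37] [ 0.5156 -0.0285  0.0955]
[-2.01 -5.83  4.49] [ 0.5156 -0.0285  0.0955]
```

About 3 N above free running and holding, so roughly 17 N on the plunger. Letting go.

```bash
python3 -m inch '[[0.1,0,0,0,0],[0.1,0,0,0,0],[0.1,0,0,0,0]]'; python3 -c "
from h import *
p=ctrl.get_state()['position'];goto(p[0],p[1],.2);w=snap('wrist')
cv2.imwrite('pics/w4.png',w['color'][100:,80:480,::-1])"
```

```text
time: 19.38
position: [0.5125, -0.0283, 0.0942]
tool_rot: [2.487, 1.865, -0.118]
ft_force: [0.3, 0.3, -0.1]
grip_width: 0.505
t 19.375 pos [ 0.5125 -0.0283  0.0942] need tool mm [  -8.4   -2.2 -105.5] yhead -16.3 zax [-0.042 -0.07  -0.997] f [ 0.25  0.28 -0.05] w 0.505
```

View pics/w4.png

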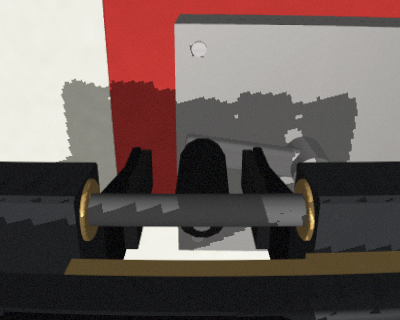

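Wrist view: handle (crop (203,185)) is free between the fingers, with clearance both sides. Lifting straight up.

```bash
python3 -m inch '[[0.1,-1.2,-0.3,-15,0],[0.1,-1.6,-0.4,-20,0],[0.1,-2,-0.5,-25,0],[0.1,-2.4,-0.6,-30,0],[0.1,-2,-0.5,-25,0]]'; python3 -c "
from h import *
goto(.5,-.03,.2)"
```

```text
time: 20.05
position: [0.5115, -0.0267, 0.215]
tool_rot: [2.486, 1.87, -0.119]
ft_force: [0.6, 0.3, 0.2]
grip_width: 0.55
t 20.05 pos [ 0.5115 -0.0267  0.215 ] need tool mm [-5.2 -9.8 15.7] yhead -16.2 zax [-0.044 -0.069 -0.997] f [0.64 0.29 0.21] w 0.55
```

```bash
python3 -m inch '[[0.1,-40,0,-10,0],[0.1,-40,0,-10,0],[0.1,-20,0,0,0],[0.1,0,0,0,0]]'; python3 -c "
from h import *
a=snap('top');b=snap('side')
c=a['color'];hsv=cv2.cvtColor(c,cv2.COLOR_RGB2HSV)
m=(hsv[...,0]>12)&(hsv[...,0]<28)&(hsv[...,1]>130)&(hsv[...,2]>110);m[:,:170]=0;m[:,250:]=0;m[:150]=0;m[185:]=0
v,u=np.where(m);print('block',u.min(),u.max(),u.mean())
C=cloud(b);k=(np.hypot(C[...,0]-.5156,C[...,1]+.0285)<.03)&(C[...,2]>.115)&(C[...,2]<.14)
print('knob',k.sum(),C[k].mean(0),C[k].min(0),C[k].max(0)); goto(.5,0,.2)
cv2.imwrite('pics/fin.png',np.hstack([c[140:290,120:430],b['color'][100:250,200:420]])[:,:,::-1])"
```

```text
time: 20.55
position: [0.4867, -0.1216, 0.2509]
tool_rot: [2.477, 1.871, -0.108]
ft_force: [0.0, -0.3, 0.8]
grip_width: 0.548
block 187 200 193.31007751937983
knob 163 [ 0.51181109 -0.02509582  0.12633618] [ 0.50137476 -0.04084053  0.1150617 ] [ 0.52441946 -0.0180454   0.1349123 ]
t 20.65 pos [ 0.4873 -0.1193  0.2505] need tool mm [121.9 -19.4  41.7] yhead -15.7 zax [-0.034 -0.07  -0.997] f [-0.27  0.34  0.47] w 0.548
```

View pics/fin.png

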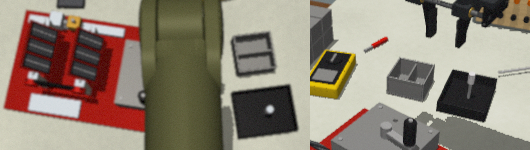

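The last picture shows the pin still in the tray (crop (268,110)), the battery in place, the gripper clear and the handle where I left it to about 1 mm. Handing in.

```bash
python3 -c "
from bench import ctrl
print(ctrl.close_job())"
```

```text
the job is handed in; nothing more can be done
None
```

The pin is in the black tray, the crank is wound until the block presses on the limit plunger, and I handed the job in at about 20.7 s. No verdict is reported.

- **Pin:** I pulled it out and let it go near the middle of the tray. It is standing upright rather than lying flat. By its dimensions its middle is then about 38 mm above the tray's underside, below the 60 mm limit, but I did not measure that height.
- **Crank:** I wound it clockwise to about 9.63 rad by the measured tool path. The push at the handle rose from about 3.3–3.7 N running free to about 6–6.5 N. At the stated ratio that is roughly 17 N on the plunger, which I could not measure directly.
- **After letting go:** the handle stayed within about 1 mm of where it was released. The block's total movement in the top camera agreed with the crank angle, and the wrist force was near zero with the arm clear. In the last picture the pin was in the tray and the battery looked unmoved.

**What disagreed:** the wrist camera placed things about 3 mm further out in x than the fixed cameras, so I used values in between. From the pictures I expected the block to touch at about 8.5 rad, but contact was felt at about 9.3–9.4 rad. The hand tilted about 4° by the end of winding, with no effect I could see on the release.

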